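# Set a label-plate blank out over the bench pin for filing

## Robot

A 6-joint arm with a two-finger parallel gripper is mounted at the origin on the work surface. World frame = base frame: x ahead of the robot, y to its left, z up, the work surface at z = 0. Lengths are in mm, angles in rad, forces in N, time in s.
With the tool pointing down it reaches from about 250 to 800 mm from the base axis. Payload 3.9 kg.
Tool frame: the origin (TCP) lies at the very end of the fingers, on their centre line; the grasp point (between the pads) lies 19 mm behind it; z points along the fingers, y is the line along which they close (so a half turn about z gives the same grasp; the last joint's range is limited). The gripper opens to 85 mm and grips with 20 to 120 N. Pads are 22 mm wide; open, the fingers measure 114 mm over their backs; the gripper's body (76 mm by 85 mm) begins 54 mm behind the grasp point. The pads swing forward as they close: fully open they stand 13 mm farther back than shut.
Start: joints at [-1.248, 0.26, -0.138, 1.173, 0, 1.571], TCP at [166.537, -497.876, 231.304] pointing down, gripper open.
Joint ranges: [-2.78, 2.78], [-0.83, 1.72], [-1.28, 1.37], [-1.9, 2.12], [-1.57, 1.48], [-3.14, 3.14]. Speed limits (rad/s): [2.57, 2.57, 3.14, 3.14, 3.14, 3.14].

## Interface

Orientations are given as a unit quaternion [w, x, y, z].
In Python, from workcell import ctrl, imaging gives the robot as it stands. The module is installed in compiled form; this text tells all that it offers.
- The arm moves only by the shell command python3 -m crank 'ROWS' [FORCE]. ROWS is text: rows parted by semicolons, each of 7 numbers parted by spaces: the shift along the tool's x, y, z scaled (see below), then the turn, a rotation vector about the tool's x, y, z scaled (see below), then the opening, from 0 (shut) to 1 (fully open). A call has 1 to 5 rows; each row is the pose to reach, as a shift and turn from the pose commanded when the call began, along the tool's axes at that moment, turning the shorter way round; what a row does not reach only later rows make up. The controller multiplies each number of a shift by 50 cm and each number of a turn by 360 degrees. A row lasts 1/12 s, in which the tool goes at most 41.7 mm and 7.16 degrees, less where a joint would pass 70% of its speed; a pose out of reach is approached as far as the arm can. A call with a number of a shift or a turn outside -1 to 1 is refused whole. A call with a gripper value outside its range is refused whole. The fingers move at their own pace and stop on an object; FORCE is the grip in N (left out, the last holds). Time passes only in rows, so rows that repeat a pose let the fingers close. It gives the time, the measured TCP pose, the force, the opening and the grip force at its end, in the units of the state.
- ctrl.get_obs(): the state, without advancing time (a new reading comes with each control period).
- imaging.capture(name): name is "side" or "top" or "wrist"; returns a dict with "frame" (420x560x3 uint8, blue, green, red), "fx", "fy", "cx", "cy" (pixels), "dist" ([k1, k2, p1, p2, k3] as OpenCV has them; the pictures are not rectified), "position" and "rotation" of the camera in the world. Camera axes: x right, y down, z forward; pixel columns grow to the right and rows downward; lengths in mm; the calibration is good to about 2 mm. A picture is of the moment at which its call begins. There is no depth.
- ctrl.finish_job(): hands the job in; it is judged then, once.
The state is a dict: "clock": time; "joints": joint angles; "qd": joint speeds; "effort": joint torques, N m; "tool_pos": TCP position; "orientation": TCP orientation; "force": force on the tool from outside, world axes, zero at the start; "wrist_torque": the same for the moment, N m; "finger_gap": finger opening in mm; "gripper_force": force on a finger pad.
Only numpy, scipy, OpenCV 4.12 (cv2) and the standard library are available. Lean on these libraries where they do the work, as an engineer would, in place of code of your own. Each camera call takes 0.05 s, during which the arm holds its last target. There are 200 camera calls.

## Task

The oblong metal label plate lying on the deck of the small jeweller's bench is to have its end filed: with the fingertips, gently slide it flat along the deck and out over the wooden bench pin until its short end sticks out about 20 mm past the end of the pin, square to the pin and centred on it. Do not grip the plate, pick it up or tip it, leave everything else where it is, and finish with the hand clear of everything.

Things in the scene. Friction and masses are not known exactly. Their poses are not given: they have to be found in the camera images.
- plate: the label plate: flat oblong silver-grey plate, 90 x 54 x 4 mm, 0.17 kg, a small dark screw hole near each short end, the two ends alike. It lies flat on the deck, 165 to 245 mm behind the pin's end, up to 28 mm to either side of the pin's middle line, turned up to 20 degrees, and slides under about 1 N. Origin: centre of its underside; x along its 90 mm length, y across, z up
- pin_end (a point): middle of the bench pin's end, on its top face. x points out along the pin, away from the bench; y across it to the left; z up. The pin is a flat light-wood board 74 mm wide, 22 thick, standing out 85 mm from the bench, its square end with a V notch 30 mm wide, 50 deep. Its top is flush with the deck, with no step or gap. Job done: the plate's origin is 25 mm behind this point, in line with it
- bench: small wooden jeweller's bench fixed on the table: flat deck 300 mm deep, 390 wide, 85 above the table, a rail 16 mm high at its rear edge, an open tray on the table below the pin. Origin: on the table, 215 mm behind the pin's end; x out along the pin, y left, z up. Deck: x -0.17 to 0.13, y -0.195 to 0.195. Bystanders on it stand 105 mm or more to either side of the pin's middle line
- bur_stand: bystander on the deck: round light-wood stand of burs, 62 mm across, 55 mm high with the burs; origin at the centre of its underside
- dome: bystander on the deck: glass dust dome, 60 mm across, 53 mm high; origin at the centre of its underside
- bench_block: bystander on the deck: square steel bench block, 60 x 60 x 16 mm; origin at the centre of its underside
- disc_blank: bystander on the deck: round metal disc, 56 mm across, 5 mm thick; origin at the centre of its underside
- mandrel: bystander on the table: tapered steel ring mandrel with a wooden handle, 300 mm long, lying; origin at mid-length, on the table
- hammer: bystander on the table: hammer 240 mm long, lying; origin below its middle, on the table
- tweezers: bystander on the table: dark steel tweezers 160 mm long, lying; origin at mid-length, on the table
Things that resemble listed ones, but are neither listed nor needed, are in the scene too. What is shaped like the plate but blue, red or turquoise is not meant.

How it is judged:
By the outcome, as a careful person would: the job done as asked, in the order asked, and still so for the second after the job is handed in, with the robot touching nothing.
It also fails if it takes over 72 s, if anything falls off the work surface, if the arm or the gripper's body presses on something with over 40 N, if the wrist force passes 120 N, or if a joint passes its speed limit or range.

## Working session

There is one attempt and no reset: what is moved stays moved. The work goes in short steps, Python scripts to look and compute and a shell command to move; the robot and the scene stay as the last step left them, time stands still between calls to the robot, and variables do not carry over. Pictures are saved under pics/ and viewed, at most 10 in all, crops included, and the job is handed in when it is done.

```bash
mkdir -p pics; cat > h.py <<'E'
import numpy as np,cv2
from workcell import ctrl,imaging
def K(c): return np.array([[c["fx"],0,c["cx"]],[0,c["fy"],c["cy"]],[0,0,1]])
def ray(c,px):
    u=cv2.undistortPoints(np.array(px,float).reshape(-1,1,2),K(c),np.array(c["dist"],float)).reshape(-1,2)
    R=np.array(c["rotation"]).reshape(3,3)
    return np.array(c["position"]),np.c_[u,np.ones(len(u))]@R.T
def plane(c,px,z):
    p,d=ray(c,px); return p+d*((z-p[2])/d[:,2])[:,None]
E
python3 - <<'E'
from h import *
o=ctrl.get_obs();print({k:np.round(v,3).tolist() for k,v in o.items()})
for n in("side","top"):
    c=imaging.capture(n);cv2.imwrite(f"pics/{n}0.png",c["frame"]);print(n,np.round(c["position"]),np.round(c["rotation"],2).tolist(),c["fx"])
E
```

```text
{'clock': 0.0, 'joints': [-1.248, 0.261, -0.139, 1.173, 0.0, 1.571], 'qd': [-0.0, 0.001, -0.001, -0.001, 0.001, 0.001], 'effort': [-0.0, -40.568, 25.392, 0.019, -0.0, 0.0], 'tool_pos': [166.322, -497.226, 230.449], 'orientation': [-0.001, 0.987, 0.161, -0.0], 'force': [-0.378, -0.12, -0.24], 'wrist_torque': [-0.014, -0.027, 0.005], 'gripper_force': 0.0, 'finger_gap': 85.174}
side [432. 659. 818.] [0.03, -0.08, 0.93, -0.35] 434.49522935141516
top [ 339.    7. 1288.] [-0.05, 0.71, -0.7, 0.06] 418.6890518799102
```

```bash
python3 - <<'E'
s=open('h.py').read()
s=s.replace('R=np.array(c["rotation"]).reshape(3,3)','R=Rot.from_quat(np.roll(c["rotation"],-1)).as_matrix()').replace('import numpy','from scipy.spatial.transform import Rotation as Rot\nimport numpy',1)
open('h.py','w').write(s)
E
```

```text
(no output)
```

View pics/top0.png

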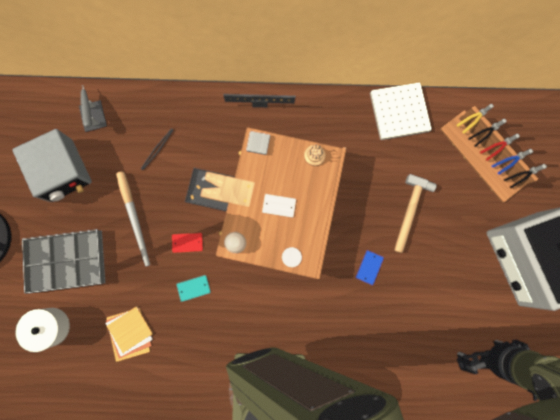

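View pics/side0.png

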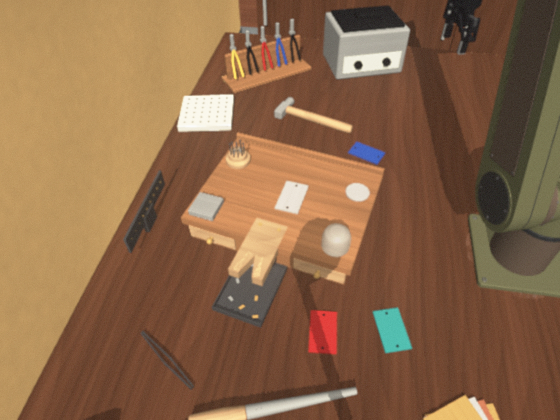

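Top view: the pin points left, with its end near (195,187). Plate candidates are silver (279,205), red (187,243), turquoise (193,288) and blue (370,268). Only the silver-grey one with two dark holes, on the deck behind the pin, fits. I'll confirm it in an enlarged crop and measure.

```bash
cat > m.py <<'E'
from h import *
import sys
def blobs(c,lo,hi,box):
    x0,y0,x1,y1=box;hsv=cv2.cvtColor(c["frame"],cv2.COLOR_BGR2HSV)
    m=np.zeros(hsv.shape[:2],np.uint8);m[y0:y1,x0:x1]=cv2.inRange(hsv,lo,hi)[y0:y1,x0:x1]
    m=cv2.morphologyEx(m,cv2.MORPH_CLOSE,np.ones((5,5)))
    cs,_=cv2.findContours(m,cv2.RETR_EXTERNAL,cv2.CHAIN_APPROX_NONE)
    return max(cs,key=cv2.contourArea).reshape(-1,2)
def rect(c,lo,hi,box,z):
    w=plane(c,blobs(c,lo,hi,box),z)[:,:2].astype(np.float32)
    return cv2.minAreaRect(w)
E
python3 - <<'E'
from m import *
for n,pb,db in(("top",(255,185,305,225),(215,125,350,285)),("side",(268,172,315,222),(175,130,390,280))):
    c=imaging.capture(n)
    print(n,"plate",rect(c,(0,0,150),(179,60,255),pb,89))
    print("hsv plate,deck,pin",[cv2.cvtColor(c["frame"],cv2.COLOR_BGR2HSV)[p[1],p[0]].tolist() for p in ([(279,205),(300,220),(230,190)] if n=="top" else [(292,197),(250,200),(262,240)])])
    if n=="top": cr=c["frame"][120:285,180:355]; cv2.imwrite("pics/crop.png",cv2.resize(cr,None,fx=3.5,fy=3.5,interpolation=cv2.INTER_CUBIC))
    else: cr=c["frame"][130:285,180:390]; 
    cv2.imwrite(f"pics/crop_{n}.png",cv2.resize(cr,None,fx=3.5,fy=3.5,interpolation=cv2.INTER_CUBIC))
E
```

```text
top plate ((529.1339111328125, -16.81786346435547), (90.08263397216797, 54.495201110839844), 82.1404037475586)
hsv plate,deck,pin [[21, 15, 245], [14, 145, 222], [19, 105, 243]]
side plate ((532.3984375, -13.957733154296875), (91.79436492919922, 53.95977020263672), 82.07723236083984)
hsv plate,deck,pin [[19, 20, 237], [13, 141, 212], [16, 109, 225]]
```

View pics/crop_top.png

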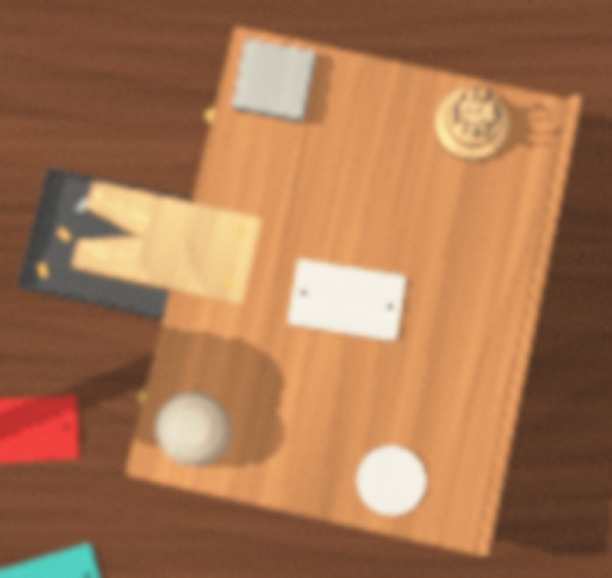

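View pics/crop_side.png

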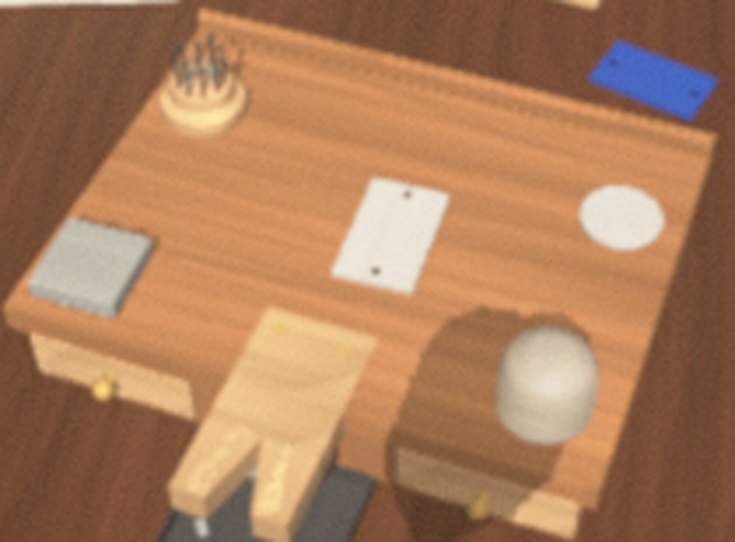

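Confirmed: in the top crop the silver plate has holes at (303,293) and (389,306), lying flat behind the pin. The pin's corners are near (95,180), (72,268), (260,216) and (240,303). Deck front corners are near (235,27) and (127,473).

```bash
python3 - <<'E'
from m import *
for n,off,P in(("top",(180,120),[(95,180),(72,268),(260,216),(240,303),(235,27),(127,473)]),("side",(180,130),[(172,487),(253,520),(268,308),(378,340),(6,310),(590,508)])):
    c=imaging.capture(n);px=np.array(P)/3.5+off
    w=plane(c,px,85)[:,:2];print(n,np.round(w,1).tolist())
    d=lambda a,b:np.degrees(np.arctan2(*(w[a]-w[b])[::-1]))
    print("pin axis deg",d(0,2),d(1,3),"front",d(4,5)-0, "end",d(0,1),"width",np.hypot(*(w[0]-w[1])),np.hypot(*(w[2]-w[3])),"len",np.hypot(*(w[0]-w[2])),"endmid",(w[0]+w[1])/2,"frontmid",(w[4]+w[5])/2,np.hypot(*(w[4]-w[5])))
# mask-based sides of the pin, deck
c=imaging.capture("top");hsv=cv2.cvtColor(cv2.GaussianBlur(c["frame"],(3,3),0),cv2.COLOR_BGR2HSV)
m=cv2.inRange(hsv,(12,60,215),(28,124,255));k=np.zeros_like(m);k[165:212,198:258]=m[165:212,198:258]
k=cv2.morphologyEx(k,cv2.MORPH_CLOSE,np.ones((3,3)))
cs,_=cv2.findContours(k,0,1);b=max(cs,key=cv2.contourArea).reshape(-1,2)
print(cv2.minAreaRect(plane(c,b,85)[:,:2].astype(np.float32)))
E
```

```text
top [[625.3, 195.3], [549.9, 211.0], [597.9, 56.1], [523.8, 70.5], [761.9, 82.1], [381.5, 158.2]]
pin axis deg 78.85942767001869 79.46055715318204 front -11.31135474860948 end -11.757635569069569 width 77.0053097235195 75.50242006849248 len 141.8759166191803 endmid [587.59261557 203.12453481] frontmid [571.70827791 120.14363741] 387.9945955207943
side [[624.9, 200.3], [574.4, 214.1], [598.6, 59.8], [526.0, 74.0], [762.0, 88.7], [387.8, 175.0]]
pin axis deg 79.39347281817854 70.96448392823726 front -12.984397774434202 end -15.323978297051793 width 52.45013708906969 74.00760435636973 len 142.9321345480073 endmid [599.64496562 207.20801171] frontmid [574.90782331 131.85879649] 384.0747792563309
((574.6642456054688, 133.78097534179688), (144.5047607421875, 75.47509765625), 78.89893341064453)
```

```bash
cat >> h.py <<'E'
def togo(t,ang):
    "shift/turn numbers from the measured pose to TCP t (mm), pointing down, tool x at world angle ang (deg)"
    o=ctrl.get_obs();R=Rot.from_quat(np.roll(o["orientation"],-1))
    a=np.radians(ang);x=np.array([np.cos(a),np.sin(a),0]);z=np.array([0,0,-1.])
    T=Rot.from_matrix(np.c_[x,np.cross(z,x),z])
    print("shift",np.round(R.inv().apply(np.array(t)-o["tool_pos"])/500,4),"turn",np.round((R.inv()*T).as_rotvec(degrees=True)/360,4),"tcp",np.round(o["tool_pos"],1),"F",np.round(o["force"],1),"gap",round(o["finger_gap"],1),"t",round(o["clock"],2))
E
python3 -c "
from h import *
togo([520.5,-90,200],82.1)"
```

```text
shift [ 0.9301 -0.5487  0.0625] turn [-1.000e-04 -0.000e+00 -1.767e-01] tcp [ 166.5 -497.7  231.1] F [ 0.2 -0.3 -0. ] gap 85.6 t 0.35
```

```bash
R='0.93 -0.549 0.02 0 0 -0.177 0.25;0.93 -0.549 0.02 0 0 -0.177 0.25;0.93 -0.549 0.02 0 0 -0.177 0.25;0.93 -0.549 0.02 0 0 -0.177 0.25;0.93 -0.549 0.02 0 0 -0.177 0.25'
python3 -m crank '0.93 -0.549 0.02 0 0 -0.177 0.25;0.93 -0.549 0.02 0 0 -0.177 0.25;0.93 -0.549 0.02 0 0 -0.177 0.25;0.93 -0.549 0.02 0 0 -0.177 0.25;0.93 -0.549 0.02 0 0 -0.177 0.25'; python3 -c "
from h import *
togo([520.5,-90,200],82.1)"
```

```text
clock: 0.77
tool_pos: [303.8, -339.1, 227.5]
orientation: [0.0, 0.889, 0.459, 0.0]
force: [0.7, 0.2, 0.4]
finger_gap: 25.6
gripper_force: 0.0
shift [0.6572 0.0646 0.0551] turn [ 0.0001  0.     -0.0764] tcp [ 303.8 -339.1  227.5] F [0.7 0.2 0.4] gap 25.6 t 0.77
```

```bash
python3 -m crank '0.657 0.065 0.055 0 0 -0.076 0.25;0.657 0.065 0.055 0 0 -0.076 0.25;0.657 0.065 0.055 0 0 -0.076 0.25;0.657 0.065 0.055 0 0 -0.076 0.25;0.657 0.065 0.055 0 0 -0.076 0.25'; python3 -c "
from h import *
togo([520.5,-90,130],82.1)"
```

```text
clock: 1.18
tool_pos: [441.2, -182.9, 210.2]
orientation: [0.0, 0.755, 0.655, 0.0]
force: [0.5, -0.6, -0.1]
finger_gap: 21.3
gripper_force: 0.0
shift [0.2064 0.1305 0.1605] turn [ 0.0001  0.0001 -0.0006] tcp [ 441.2 -182.9  210.2] F [ 0.5 -0.6 -0.1] gap 21.3 t 1.18
```

```bash
python3 -m crank '0.206 0.13 0.05 0 0 0 0.25;0.206 0.13 0.05 0 0 0 0.25;0.206 0.13 0.05 0 0 0 0.25;0.206 0.13 0.16 0 0 0 0.25;0.206 0.13 0.16 0 0 0 0.25' && python3 -m crank '0 0 0 0 0 0 0.25;0 0 0 0 0 0 0.25'; python3 -c "
from h import *
togo([520.5,-90,95],82.1)
c=imaging.capture('wrist');cv2.imwrite('pics/w1.png',c['frame'])"
```

```text
clock: 1.6
tool_pos: [519.4, -89.7, 126.7]
orientation: [-0.001, 0.755, 0.656, -0.001]
force: [-1.5, -0.7, -0.4]
finger_gap: 21.4
gripper_force: 0.0
clock: 1.77
tool_pos: [518.7, -91.9, 129.6]
orientation: [-0.001, 0.757, 0.654, -0.001]
force: [0.6, 0.7, 0.0]
finger_gap: 21.1
gripper_force: 0.0
shift [0.0043 0.0032 0.0692] turn [-0.0004 -0.     -0.0012] tcp [518.7 -91.9 129.6] F [0.6 0.7 0. ] gap 21.1 t 1.77
```

View pics/w1.png

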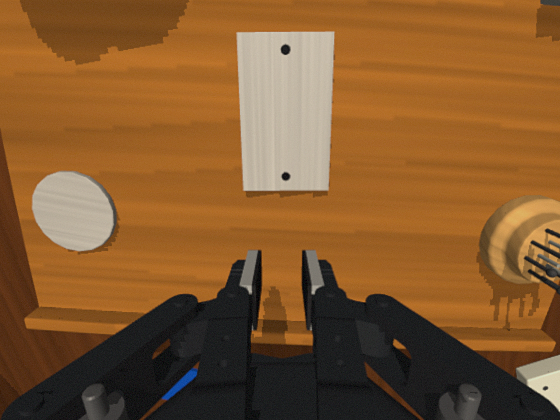

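The wrist view shows the plate's rear edge at row 191, columns 243–329. The fingertips, at columns 247 and 318, are centred behind it. Next I descend to the deck.

```bash
python3 -m crank '0.002 0.002 0.04 0 0 0 0.25;0.002 0.002 0.076 0 0 0 0.25;0.002 0.002 0.08 0 0 0 0.25;0.002 0.002 0.08 0 0 0 0.25' && python3 -m crank '0 0 0.002 0 0 0 0.25;0 0 0.003 0 0 0 0.25;0 0 0.004 0 0 0 0.25;0 0 0.004 0 0 0 0.25'; python3 -c "
from h import *
togo([520.5,-90,86.5],82.1)"
```

```text
clock: 2.15
tool_pos: [520.5, -91.9, 90.9]
orientation: [0.0, 0.757, 0.653, 0.0]
force: [-0.0, -0.5, 0.3]
finger_gap: 21.4
gripper_force: 0.0
clock: 2.48
tool_pos: [521.2, -91.6, 89.0]
orientation: [0.001, 0.757, 0.654, 0.001]
force: [-0.0, 0.2, -0.9]
finger_gap: 21.3
gripper_force: 0.0
shift [ 0.0029 -0.0019  0.005 ] turn [ 0.0003  0.     -0.0012] tcp [521.2 -91.6  89. ] F [-0.   0.2 -0.9] gap 21.3 t 2.48
```

```bash
python3 -m crank '0 0 0.002 0 0 0 0.25;0 0 0.002 0 0 0 0.25;0 0 0.002 0 0 0 0.25'|grep -E "tool|^force"; python3 -m crank '0 0 0.002 0 0 0 0.25;0 0 0.002 0 0 0 0.25;0 0 0.002 0 0 0 0.25'|grep -E "tool|^force"; python3 -m crank '0 0 0.002 0 0 0 0.25;0 0 0.002 0 0 0 0.25;0 0 0.002 0 0 0 0.25'|grep -E "tool|^force"
```

```text
tool_pos: [520.6, -91.3, 87.2]
force: [0.0, -0.3, 1.1]
tool_pos: [520.5, -91.3, 86.0]
force: [-0.1, 0.6, 0.6]
tool_pos: [520.7, -91.4, 85.2]
force: [0.3, 0.6, -0.0]
```

```bash
python3 -m crank '0 0 0.002 0 0 0 0.25;0 0 0.002 0 0 0 0.25;0 0 0.002 0 0 0 0.25'|grep -E "tool|^force"; python3 -m crank '0 0 0.002 0 0 0 0.25;0 0 0.002 0 0 0 0.25;0 0 0.002 0 0 0 0.25'|grep -E "tool|^force"
```

```text
tool_pos: [520.7, -91.4, 85.1]
force: [-1.8, -0.6, 6.5]
tool_pos: [520.7, -91.4, 85.1]
force: [-4.4, 0.6, 13.1]
```

```bash
python3 -m crank '0 0 -0.007 0 0 0 0.25;0 0 -0.007 0 0 0 0.25;0.01 0 -0.007 0 0 0 0.25;0.02 0 -0.007 0 0 0 0.25;0.024 0 -0.007 0 0 0 0.25'|grep -E "tool|^force"; python3 -m crank '0.01 0 0 0 0 0 0.25;0.02 0 0 0 0 0 0.25;0.03 0 0 0 0 0 0.25;0.04 0 0 0 0 0 0.25;0.04 0 0 0 0 0 0.25' |grep -E "tool|^force"
python3 - <<'E'
from m import *
togo([520.5,-90,86.5],82.1)
c=imaging.capture('wrist');cv2.imwrite('pics/w2.png',c['frame'])
c=imaging.capture("top");r=rect(c,(0,0,150),(179,60,255),(215,170,305,225),89);print(r)
E
```

```text
tool_pos: [522.2, -78.6, 86.2]
force: [0.5, 0.4, -0.1]
tool_pos: [525.4, -58.6, 86.6]
force: [-0.1, -0.4, 0.7]
shift [-0.0636 -0.0006  0.0001] turn [-0.     -0.0001 -0.001 ] tcp [525.4 -58.6  86.6] F [-0.1 -0.4  0.7] gap 20.9 t 4.57
((533.7957763671875, 12.28140640258789), (58.789146423339844, 54.38984298706055), 80.907958984375)
```

View pics/w2.png

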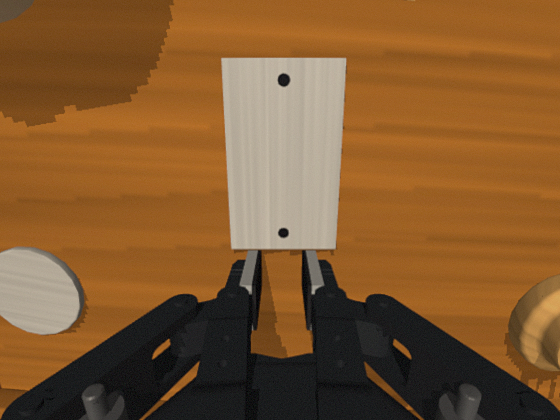

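Both fingers are on the plate's rear edge (row 249, columns 231–336), square and centred. Now I push while steering right and turning about 3°.

```bash
python3 -m crank '0.012 0.0014 0 0 0 0.001 0.25;0.024 0.0028 0 0 0 0.002 0.25;0.036 0.0042 0 0 0 0.003 0.25;0.048 0.0056 0 0 0 0.004 0.25;0.06 0.007 0 0 0 0.0042 0.25'|grep -E "tool|^force"; python3 -m crank '0.012 0.0014 0 0 0 0.001 0.25;0.024 0.0028 0 0 0 0.002 0.25;0.036 0.0042 0 0 0 0.003 0.25;0.048 0.0055 0 0 0 0.004 0.25;0.06 0.007 0 0 0 0.0042 0.25'|grep -E "tool|^force"; python3 -m crank '0.012 0.001 0 0 0 0 0.25;0.024 0.002 0 0 0 0 0.25;0.036 0.003 0 0 0 0 0.25;0.048 0.004 0 0 0 0 0.25;0.048 0.004 0 0 0 0 0.25' |grep -E "tool|^force"
cat > see.py <<'E'
from m import *
# front-end based plate pose; e,axis of pin in the top camera's frame
e=np.array([587.8,203.5]);a=np.radians(79.1);u=np.array([np.cos(a),np.sin(a)]);v=np.array([-u[1],u[0]])
c=imaging.capture("top")
w=plane(c,blobs(c,(0,0,150),(179,60,255),(180,160,310,225)),89)[:,:2]-e
w=w@np.c_[u,v]
r=cv2.minAreaRect(w.astype(np.float32));b=cv2.boxPoints(r);b=b[np.argsort(-b[:,0])]
print("box",np.round(r[0],1),np.round(r[1],1),round(r[2],1),"front mid",np.round(b[:2].mean(0),1),"tcp",np.round((np.array(ctrl.get_obs()["tool_pos"])[:2]-e)@np.c_[u,v],1))
for s in(1,-1):  # long sides by line fit
    f=b[:2].mean(0);k=w[(s*(w[:,1]-f[1])>20)&(w[:,0]<f[0]-6)&(w[:,0]>f[0]-50)]
    p=np.polyfit(k[:,0],k[:,1],1);print("side",s,"deg",round(np.degrees(np.arctan(p[0])),2),"y at front-45",round(np.polyval(p,f[0]-45),1))
togo([0,0,86.5],79.1)
E
python3 see.py
```

```text
tool_pos: [533.2, -29.9, 86.7]
force: [-0.7, -1.2, -0.8]
tool_pos: [541.8, -0.9, 86.6]
force: [-0.6, -1.6, 0.6]
tool_pos: [548.9, 22.9, 86.7]
force: [0.0, 0.4, 0.8]
box [-92.2   5.7] [55. 17.] 89.2 front mid [-83.7   5.6] tcp [-185.2    4.2]
side 1 deg 33.43 y at front-45 8.4
side -1 deg -25.54 y at front-45 -4.2
shift [-0.2589 -1.0672 -0.    ] turn [ 0.     -0.0001 -0.0011] tcp [548.6  22.4  86.6] F [-0.  -0.3 -0.3] gap 21.1 t 5.97
```

```bash
python3 -m crank '0.012 0.0008 0 0 0 -0.0005 0.25;0.024 0.0016 0 0 0 -0.0011 0.25;0.036 0.0024 0 0 0 -0.0011 0.25;0.048 0.0032 0 0 0 -0.0011 0.25;0.06 0.004 0 0 0 -0.0011 0.25'|grep -E "tool|^force"; python3 -m crank '0.012 0.0008 0 0 0 0 0.25;0.024 0.0016 0 0 0 0 0.25;0.036 0.0024 0 0 0 0 0.25;0.048 0.0032 0 0 0 0 0.25;0.06 0.004 0 0 0 0 0.25'|grep -E "tool|^force"; python3 -m crank '0.01 0.001 0 0 0 0 0.25;0.02 0.002 0 0 0 0 0.25;0.03 0.003 0 0 0 0 0.25;0.04 0.004 0 0 0 0 0.25;0.04 0.004 0 0 0 0 0.25' |grep -E "tool|^force"; python3 see.py
python3 -m crank '-0.02 0 0 0 0 0 0.25;-0.04 0 0 0 0 0 0.25;-0.08 0 -0.06 0 0 0 0.25;-0.15 0 -0.14 0 0 0 0.25;-0.23 0 -0.22 0 0 0 0.25'|grep -E "tool|^force"
python3 -m crank '-0.08 0 -0.08 0 0 0 0.25;-0.16 0 -0.08 0 0 0 0.25;-0.2 0 -0.08 0 0 0 0.25;-0.2 0 -0.08 0 0 0 0.25;-0.2 0 -0.08 0 0 0 0.25'|grep -E "tool|^force"
python3 see.py
python3 - <<'E'
from h import *
c=imaging.capture("top");cv2.imwrite("pics/t2.png",cv2.resize(c["frame"][120:285,180:355],None,fx=3.5,fy=3.5,interpolation=cv2.INTER_CUBIC))
E
```

```text
tool_pos: [556.3, 51.2, 86.6]
force: [-0.3, -1.1, -0.5]
tool_pos: [564.0, 80.3, 86.6]
force: [0.0, -1.2, -0.0]
tool_pos: [570.2, 100.1, 86.7]
force: [1.3, 0.4, -0.1]
tool_pos: [550.0, 2.6, 178.4]
force: [0.4, 0.4, 1.2]
tool_pos: [531.4, -96.4, 218.2]
force: [-0.2, -0.7, -0.2]
box [-43.7  -0.4] [104.   55.3] 0.0 front mid [ 8.3 -0.4] tcp [-303.9   -1.1]
side 1 deg -3.14 y at front-45 26.4
side -1 deg 5.17 y at front-45 -27.5
shift [-0.0182 -1.0795  0.2629] turn [-0.0001 -0.0001 -0.0006] tcp [531.4 -95.1 217.7] F [ 0.7  0.7 -0.4] gap 21.1 t 8.15Traceback (most recent call last):
  File "see.py", line 5, in <module>
    w=plane(c,blobs(c,(0,0,150),(179,60,255),(180,160,310,225)),89)[:,:2]-e
              ~~~~~^^^^^^^^^^^^^^^^^^^^^^^^^^^^^^^^^^^^^^^^^^^^
  File "m.py", line 8, in blobs
    return max(cs,key=cv2.contourArea).reshape(-1,2)
           ~~~^^^^^^^^^^^^^^^^^^^^^^^^
ValueError: max() iterable argument is empty
```

View pics/t2.png

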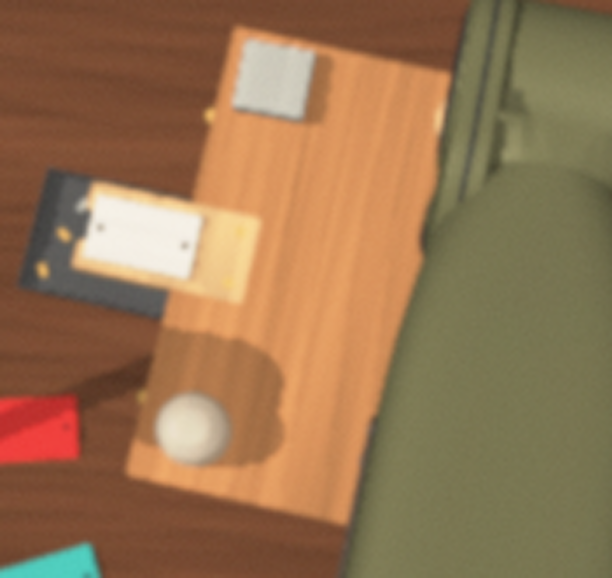

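Top crop: the plate lies flat on the pin. Its front corners are near (92,193) and (80,262), its rear corners near (205,210) and (190,278), and its front edge is just short of the pin's end. A tray scrap at (83,205) pollutes the mask, so I'll open the mask and measure plate against pin.

```bash
cat > see2.py <<'E'
from m import *
e=np.array([587.8,203.5]);a=np.radians(79.1);u=np.array([np.cos(a),np.sin(a)]);v=np.array([-u[1],u[0]])
def show(n,box):
    c=imaging.capture(n);hsv=cv2.cvtColor(c["frame"],cv2.COLOR_BGR2HSV)
    for nm,lo,hi,z in(("plate",(0,0,185),(179,55,255),89),("plate+pin",(0,0,185),(28,126,255),85)):
        m=np.zeros(hsv.shape[:2],np.uint8);x0,y0,x1,y1=box;m[y0:y1,x0:x1]=cv2.inRange(hsv,lo,hi)[y0:y1,x0:x1]
        m=cv2.morphologyEx(cv2.morphologyEx(m,cv2.MORPH_CLOSE,np.ones((3,3))),cv2.MORPH_OPEN,np.ones((7,7)))
        cs,_=cv2.findContours(m,0,1)
        w=(plane(c,max(cs,key=cv2.contourArea).reshape(-1,2),z)[:,:2]-e)@np.c_[u,v]
        r=cv2.minAreaRect(w.astype(np.float32));b=cv2.boxPoints(r)
        print(n,nm,"c",np.round(r[0],1),"size",np.round(r[1],1),"ang",round(r[2],2),"front x",round(w[:,0].max(),1))
show("top",(198,160,260,212));show("side",(225,210,295,285))
E
python3 see2.py
python3 - <<'E'
from h import *
c=imaging.capture("side");cv2.imwrite("pics/s2.png",cv2.resize(c["frame"][200:290,215:315],None,fx=6,fy=6,interpolation=cv2.INTER_CUBIC))
E
```

```text
top plate c [-48.8  -0.1] size [54.7 92.8] ang 89.98 front x -2.4
top plate+pin c [-70.9  -0.5] size [ 75.8 144.5] ang 89.8 front x 1.4
side plate c [-46.9  -2.6] size [92.3 54. ] ang 0.34 front x -0.8
side plate+pin c [-63.4  -3.4] size [157.5  77.2] ang 0.05 front x 15.4
```

View pics/s2.png

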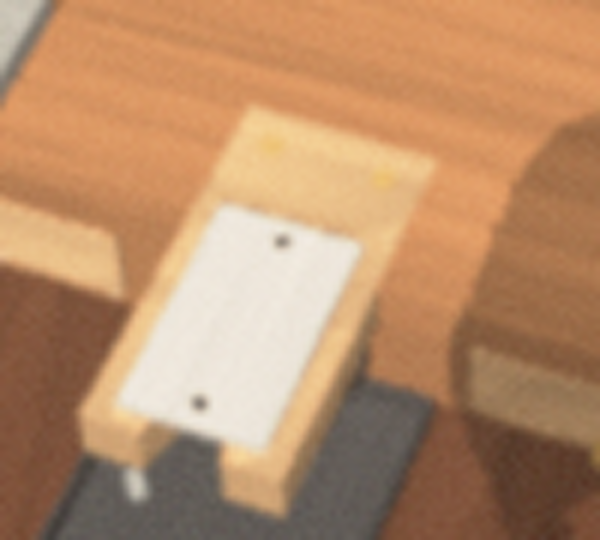

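```bash
python3 - <<'E'
from h import *
e=np.array([587.8,203.5]);a=np.radians(79.1);u=np.array([np.cos(a),np.sin(a)]);v=np.array([-u[1],u[0]])
for n,s,off,A,B in(("side",6,(215,200),[(80,414),(283,487),(250,105),(436,160)],[(117,403),(268,450),(222,205),(362,243)]),("top",3.5,(180,120),[(95,181),(72,268),(260,216),(242,303)],[(92,193),(80,262),(205,212),(190,279)])):
    c=imaging.capture(n)
    for P,z in((A,85),(B,89)):
        w=(plane(c,np.array(P)/s+off,z)[:,:2]-e)@np.c_[u,v];print(n,z,np.round(w,1).tolist(),"front",(w[0]+w[1])/2,"back",(w[2]+w[3])/2)
E
```

```text
side 85 [[4.1, -38.7], [6.6, 35.8], [-140.5, -38.2], [-139.9, 35.1]] front [ 5.35650462 -1.49894137] back [-140.16916166   -1.5569859 ]
side 89 [[-1.9, -27.5], [-2.5, 26.8], [-91.2, -27.9], [-92.7, 24.8]] front [-2.22882113 -0.34246839] back [-91.95927461  -1.51978109]
top 85 [[-1.2, -37.5], [0.2, 38.6], [-142.9, -37.8], [-144.3, 37.4]] front [-0.50804394  0.55071478] back [-143.57008885   -0.19501036]
top 89 [[-1.9, -26.2], [-5.9, 32.9], [-97.6, -30.5], [-98.1, 27.4]] front [-3.91526708  3.34045892] back [-97.86162646  -1.52626214]
```

Square and centred within about 1 mm, with the plate's centre about 49.5 mm behind the pin's end. It needs 24.5 mm more straight ahead.

```bash
python3 -c "
from h import *
togo([567.9,88.3,86.6],79.1)"
```

```text
shift [0.3697 0.002  0.2616] turn [-0.0001 -0.      0.0001] tcp [532.2 -93.1 217.4] F [-0.1  0.5 -0.3] gap 21.4 t 8.45
```

```bash
python3 -m crank '0.08 0.001 0 0 0 0 0.25;0.16 0.002 0 0 0 0 0.25;0.24 0.002 0 0 0 0 0.25;0.32 0.002 0 0 0 0 0.25;0.35 0.002 0 0 0 0 0.25'|grep -E "tool|^force"; python3 -m crank '0 0 0.08 0 0 0 0.25;0 0 0.16 0 0 0 0.25;0 0 0.23 0 0 0 0.25;0 0 0.24 0 0 0 0.25;0 0 0.24 0 0 0 0.25'|grep -E "tool|^force";python3 -m crank '0 0 0 0 0 0 0.25;0 0 0 0 0 0 0.25'|grep -E "tool|^force"; python3 -c "
from h import *
togo([567.9,88.3,86.6],79.1)"
```

```text
tool_pos: [567.2, 83.0, 217.5]
force: [0.2, -0.2, 0.1]
tool_pos: [563.8, 77.9, 95.3]
force: [-0.4, -0.2, 1.2]
tool_pos: [568.7, 77.9, 100.3]
force: [-0.1, 0.4, -0.3]
shift [ 0.02   -0.0056  0.0274] turn [ 0.0007 -0.0002 -0.0001] tcp [568.7  77.9 100.3] F [-0.1  0.4 -0.3] gap 21.4 t 9.45
```

```bash
python3 -m crank '0.01 0 0.008 0 0 0 0.25;0.014 0 0.018 0 0 0 0.25;0.014 0 0.024 0 0 0 0.25;0.014 0 0.024 0 0 0 0.25;0.014 0 0.024 0 0 0 0.25'|grep -E "tool|^force"; python3 -c "
from h import *
togo([574.8,124.2,86.6],79.1)"
```

```text
tool_pos: [567.6, 84.4, 85.7]
force: [0.1, -0.6, 0.8]
shift [ 0.0809 -0.001  -0.0018] turn [-0.0001  0.     -0.0002] tcp [567.6  84.4  85.7] F [ 0.1 -0.6  0.8] gap 21.3 t 9.87
```

```bash
python3 -m crank '0.01 0 -0.001 0 0 0 0.25;0.02 0 -0.001 0 0 0 0.25;0.03 0 -0.001 0 0 0 0.25;0.038 0 -0.001 0 0 0 0.25;0.046 0 -0.001 0 0 0 0.25'|grep -E "tool|^force"; python3 -m crank '0.008 0 0 0 0 0 0.25;0.016 0 0 0 0 0 0.25;0.024 0 0 0 0 0 0.25;0.03 0 0 0 0 0 0.25;0.033 0 0 0 0 0 0.25'|grep -E "tool|^force"; python3 -m crank '0 0 0 0 0 0 0.25;0 0 0 0 0 0 0.25'|grep -E "tool|^force"; python3 -c "
from h import *
togo([574.8,124.2,86.6],79.1)"
```

```text
tool_pos: [572.4, 107.3, 86.4]
force: [0.1, -1.6, 0.6]
tool_pos: [575.5, 123.6, 86.4]
force: [0.1, -1.4, 1.3]
tool_pos: [575.5, 123.6, 86.3]
force: [-0.2, -1.1, 0.4]
shift [ 0.001  -0.0015 -0.0005] turn [ 0.     -0.0001 -0.0001] tcp [575.5 123.6  86.3] F [-0.2 -1.1  0.4] gap 21.9 t 10.87
```

Now retreat and measure.

```bash
python3 -m crank '-0.02 0 0 0 0 0 0.25;-0.04 0 0 0 0 0 0.25;-0.08 0 -0.06 0 0 0 0.25;-0.15 0 -0.14 0 0 0 0.25;-0.23 0 -0.22 0 0 0 0.25'|grep -E "tool|^force"
python3 -m crank '-0.08 0 -0.06 0 0 0 0.25;-0.16 0 -0.06 0 0 0 0.25;-0.22 0 -0.06 0 0 0 0.25;-0.22 0 -0.06 0 0 0 0.25;-0.22 0 -0.06 0 0 0 0.25'|grep -E "tool|^force"
python3 see2.py
python3 - <<'E'
from h import *
s=imaging.capture("side")["frame"][205:290,215:305];t=imaging.capture("top")["frame"][160:220,185:265]
f=lambda i:cv2.resize(i,(400,int(400*i.shape[0]/i.shape[1])),interpolation=cv2.INTER_CUBIC)
a,b=f(s),f(t);h=max(len(a),len(b));p=lambda i:cv2.copyMakeBorder(i,0,h-len(i),0,0,0)
print(400/90,400/80);cv2.imwrite("pics/f.png",np.hstack([p(a),p(b)]))
E
```

```text
tool_pos: [555.7, 27.0, 177.8]
force: [0.7, -0.5, 0.6]
tool_pos: [535.0, -82.1, 207.5]
force: [-0.6, 0.9, -0.3]
top plate c [-25.8  -0.4] size [90.8 54.7] ang 0.23 front x 19.6
top plate+pin c [-61.4  -0.4] size [ 75.7 163.9] ang 89.98 front x 20.5
side plate c [-22.7  -2.7] size [92.6 54.2] ang 0.26 front x 23.6
side plate+pin c [-60.4  -4.3] size [163.7  77.9] ang 0.42 front x 21.5
4.444444444444445 5.0
```

View pics/f.png

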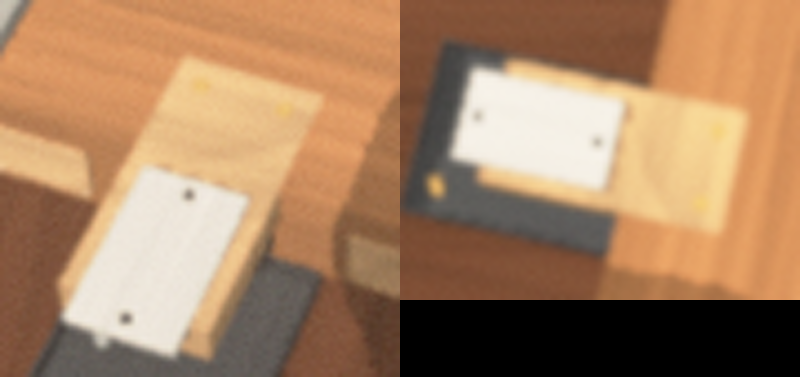

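Left panel (side): the plate rests on the pin with its front end, (62,320)–(178,355), past the notch tips. Right panel (top): the front edge (470,68)–(450,160) is beyond the pin corners (505,62) and (478,182), square and centred. By the measurements its centre is about 25–26 mm behind the pin's end, lateral error is under 1 mm and angle under 0.5°. The hand is clear, so I'm handing in.

```bash
python3 -c "
from workcell import ctrl
print(ctrl.finish_job())"
```

```text
the job is handed in; nothing more can be done
None
```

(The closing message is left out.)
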